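# Put the reject canister away in the red tilt-out bin

### The job

The canister with the red lid holds rejected bolts. Pull the front of the red tilt-out bin down until it is wide open, put that canister inside the bin, and push the front back up until it is fully shut with the canister in it. Leave the green bin shut and do not shift the green-lidded canister, the lug nuts or the plug gauge.

Things in the scene. Friction and masses are not known exactly. Their poses are not given: they have to be found in the camera images.
- red_bin_front (a joint): Tilt of the RED bin's front about its bottom hinge: 0 = fully shut (upright), grows as its top is pulled down towards the robot, stop at 0.95 = fully open; it cannot go below 0. Stiff hinge: stays where it is left; 2 to 6 N at the handle moves it either way. Starts 0 to 0.12 ajar.
- red_bin: The RED bin's sheet-steel case (roof and back painted red, sides dark), bolted to the table: 170 deep (x), 170 wide (y), flat roof 165 mm above the table; its open front, at x = -85 mm, is covered by the red front. Origin at the centre of its underside, +x level from the front into the case (away from the robot), z up.
- red_bin_hinge (a point): Middle of the RED bin's hinge line, at the foot of its front, 15 mm above the table. Fixed to the case and does not tilt: +x level into the case, y along the hinge, z up.
- red_bin_handle (a point): Middle of the grip bar on the RED front; moves with it. Round steel bar, 12 mm thick, 100 long along y, on a 12 mm post at each end above the front's top edge; the window below the bar is 39 high, 88 wide. Shut, the bar is 205 mm above the table, 40 above the case roof, 4 mm nearer the robot than the hinge; it swings at 190 mm radius about the hinge line.
- red_bin_in (a point): Centre of the inner floor of the RED tilt-out bin; tilts with the front (shut: z up). Red front plate 170 wide, 145 high, 8 thick, inner face 65 mm to -x of here, in the hinge plane; floor 130 deep, 152 wide inside; cheeks stepped from 130 high at the front to 50 at the back, back plate 50 high. Open, the front plate slopes down from the robot side and the mouth faces up, in front of the case.
- green_bin_front (a joint): Tilt of the GREEN bin's front about its bottom hinge: 0 = fully shut (upright), grows as its top is pulled down towards the robot, stop at 0.95 = fully open; it cannot go below 0. Stiff hinge: stays where it is left; 2 to 6 N at the handle moves it either way. Starts shut.
- green_bin: The GREEN bin's sheet-steel case (roof and back painted green, sides dark), bolted to the table: 170 deep (x), 170 wide (y), flat roof 165 mm above the table; its open front, at x = -85 mm, is covered by the green front. Origin at the centre of its underside, +x level from the front into the case (away from the robot), z up.
- green_bin_hinge (a point): Middle of the GREEN bin's hinge line, at the foot of its front, 15 mm above the table. Fixed to the case and does not tilt: +x level into the case, y along the hinge, z up.
- green_bin_handle (a point): Middle of the grip bar on the GREEN front; moves with it. Round steel bar, 12 mm thick, 100 long along y, on a 12 mm post at each end above the front's top edge; the window below the bar is 39 high, 88 wide. Shut, the bar is 205 mm above the table, 40 above the case roof, 4 mm nearer the robot than the hinge; it swings at 190 mm radius about the hinge line.
- green_bin_in (a point): Centre of the inner floor of the GREEN tilt-out bin; tilts with the front (shut: z up). Green front plate 170 wide, 145 high, 8 thick, inner face 65 mm to -x of here, in the hinge plane; floor 130 deep, 152 wide inside; cheeks stepped from 130 high at the front to 50 at the back, back plate 50 high. Open, the front plate slopes down from the robot side and the mouth faces up, in front of the case.
- red_canister: Loose aluminium canister standing upright, with a knurled RED screw lid that does not come off. 90 mm tall in all; body 54 mm diameter up to 62 mm, lid 60 mm diameter from 62 to 90 mm. Mass about 0.2 to 0.35 kg. Origin at the centre of its underside, z up its axis.
- green_canister: Loose aluminium canister standing upright, with a knurled GREEN screw lid that does not come off. 90 mm tall in all; body 54 mm diameter up to 62 mm, lid 60 mm diameter from 62 to 90 mm. Mass about 0.2 to 0.35 kg. Origin at the centre of its underside, z up its axis.
- red_canister_mid (a point): Point on the red-lidded canister's axis, 45 mm above its underside.
- tray: Bystander: black rubber grommet tray, fixed, 110 x 240 x 30 mm high, three cells in a row along y. Origin at the centre of its underside.
- nut0: Bystander: loose bronze-coloured hexagonal lug nut, 48 mm over its flange, 42 mm tall, standing in a cell of the tray. Origin at the centre of its underside.
- nut1: Bystander: loose bronze-coloured hexagonal lug nut, 48 mm over its flange, 42 mm tall, standing in a cell of the tray. Origin at the centre of its underside.
- nut2: Bystander: loose bronze-coloured hexagonal lug nut, 48 mm over its flange, 42 mm tall, standing in a cell of the tray. Origin at the centre of its underside.
- gauge: Bystander: loose go/no-go plug gauge lying on the table, red handle 85 x 22 x 22 mm, polished steel plug at each end, 150 mm long along its x. Origin at mid-handle on its underside.
Things that resemble listed ones, but are neither listed nor needed, are in the scene too. Of the things shaped like the green_bin, the green one is meant. Leave any white look-alike of the red_canister alone.

How it is judged:
On the way, in this order (a step that is already met when the one before it is completed fails the run):
1. the red bin's front is pulled down wide open (more than 0.7 rad) (value of joint red_bin_front above 0.7 rad), for 0.2 s.
2. the red-lidded canister is inside the still open red bin, let go of (x of red_canister_mid in the frame of red_bin_in between -0.068 and 0.068 m and y of red_canister_mid in the frame of red_bin_in between -0.078 and 0.078 m and z of red_canister_mid in the frame of red_bin_in between 0 and 0.12 m and contact force between the fingers and red_canister below 0.1 N and value of joint red_bin_front above 0.4 rad), for 0.2 s.
At the end, for the whole second after the job is handed in: The red bin's front is shut (within 0.06 rad, about 11 mm at the handle) with the red-lidded canister at rest inside it, in any posture (its middle point within 68 mm in x and 78 mm in y of the inner floor's centre and less than 120 mm above the floor); the green bin's front is shut within 0.06 rad (x of red_canister_mid in the frame of red_bin_in between -0.068 and 0.068 m and y of red_canister_mid in the frame of red_bin_in between -0.078 and 0.078 m and z of red_canister_mid in the frame of red_bin_in between 0 and 0.12 m and value of joint each of red_bin_front, green_bin_front below 0.06 rad and linear speed of red_canister below 0.03 m/s and contact force between the fingers and red_canister below 0.1 N); the robot touches nothing.
It fails at once if the green bin's front is opened more than 0.12 rad (value of joint green_bin_front above 0.12 rad).
It fails at once if the green-lidded canister, a lug nut or the plug gauge is shifted more than 40 mm (distance of any of green_canister, gauge, nut0, nut1, nut2 from where it was at the start of the episode above 0.04 m).
It also fails if it takes over 72 s, if anything falls off the work surface, if the arm or the gripper's body presses on something with over 40 N, if the wrist force passes 120 N, or if a joint passes its speed limit or range.

### The arm

A 7-joint arm with a two-finger parallel gripper is mounted at the origin on the work surface. World frame = base frame: x ahead of the robot, y to its left, z up, the work surface at z = 0. Lengths are in m, angles in rad, forces in N, time in s.
With the tool pointing down it reaches from about 0.425 to 1.025 m from the base axis. Payload 9.4 kg.
Tool frame: the origin (TCP) lies between the finger pads; the fingertips stand 8 mm ahead of it and the grasp point (between the pads) lies 11 mm behind it; z points along the fingers, y is the line along which they close (so a half turn about z gives the same grasp; the last joint's range is limited). The gripper opens to 85 mm and grips with 20 to 120 N. Pads are 22 mm wide; open, the fingers measure 114 mm over their backs; the gripper's body (76 mm by 85 mm) begins 54 mm behind the grasp point. The pads swing forward as they close: fully open they stand 13 mm farther back than shut.
Start: joints at [1.186, 0.599, -0.003, 1.599, 0.002, 0.943, -0.08], TCP at [0.22, -0.691, 0.239] pointing down, gripper open.
Joint ranges: [-2.57, 2.57], [-0.35, 1.97], [-1.29, 1.29], [0.11, 2.56], [-1.05, 4.19], [0.11, 1.86], [-2.63, 2.63]. Speed limits (rad/s): [2.22, 2.22, 3.01, 3.01, 3.14, 3.14, 3.14].

### API

Orientations are given as a unit quaternion [x, y, z, w].
In Python, from plant import ctrl, get_image, ticket gives the robot as it stands.
- The arm moves only by the tool servo_tool, never from a script. Its argument "steps" is a list of rows, each a list of 3 entries, a list of its own where there are three numbers: the opening, from 0 (shut) to 1 (fully open), then the shift along the world's x, y, z in cm, then the turn, a rotation vector about the world's x, y, z in rad. In form: [[claw, [tx, ty, tz], [wx, wy, wz]], ...]. A call has 1 to 5 rows; each row is the pose to reach, as a shift and turn from the pose commanded when the call began; what a row does not reach only later rows make up. A row lasts 1/8 s, in which the tool goes at most 62.5 mm and 10.7 degrees, less where a joint would pass 70% of its speed; a pose out of reach is approached as far as the arm can. A call with a gripper value outside its range is refused whole. The fingers move at their own pace and stop on an object; "grip_force" is the grip in N (left out, the last holds). Time passes only in rows, so rows that repeat a pose let the fingers close. It gives the time, the measured TCP pose, the force, the opening and the grip force at its end, in the units of the state.
- ctrl.state(): the state, without advancing time (a new reading comes with each control period).
- get_image(name): name is "scene" or "top"; returns a dict with "pixels" (420x560x3 uint8, red, green, blue), "camera_matrix" (3x3 intrinsics, pixels), "rvec" (rotation vector, rad) and "tvec" (3), from world to camera coordinates, as OpenCV has them. Camera axes: x right, y down, z forward; pixel columns grow to the right and rows downward; lengths in m; the calibration is good to about 2 mm. A picture is of the moment at which its call begins. There is no depth.
- ticket.finish_job(): hands the job in; it is judged then, once.
The state is a dict: "time": time; "qpos": joint angles; "dq": joint speeds; "tau": joint torques, N m; "eef_pos": TCP position; "ee_rot": TCP orientation; "ft_force": force on the tool from outside, world axes, zero at the start; "moment": the same for the moment, N m; "finger_gap": finger opening in m; "grasp_force": force on a finger pad.
Only numpy, scipy, OpenCV 4.12 (cv2) and the standard library are available. Lean on these libraries where they do the work, as an engineer would, in place of code of your own. Each camera call takes 0.05 s, during which the arm holds its last target. There are 200 camera calls.

## Working session

There is one attempt and no reset: what is moved stays moved. The work goes in short steps, Python scripts to look and compute and a tool call to move; the robot and the scene stay as the last step left them, time stands still between calls to the robot, and variables do not carry over. Pictures are saved under pics/ and viewed, at most 10 in all, crops included, and the job is handed in when it is done.

Besides the shell and the picture viewer there is one more tool, called after "Call:" as a command line: name --argument value ..., lists and objects as JSON in quotes. servo_tool: Moves the arm, as the interface text tells. Its arguments: {"type":"object","properties":{"steps":{"type":"array","items":{"type":"array"}},"grip_force":{"type":"number"}},"required":["steps"]}

```bash
mkdir -p pics
cat > h.py <<'E'
import numpy as np, cv2, pickle
from plant import ctrl, get_image, ticket
def snap(n):
    d=get_image(n); pickle.dump(d,open(f'{n}.pkl','wb')); return d
def load(n): return pickle.load(open(f'{n}.pkl','rb'))
def ray(d,u,v):
    K=np.array(d['camera_matrix'],float);R=cv2.Rodrigues(np.array(d['rvec'],float))[0];t=np.array(d['tvec'],float).ravel()
    return -R.T@t, R.T@np.linalg.inv(K)@np.array([u,v,1.])
def atz(d,u,v,z):
    c,r=ray(d,u,v); return c+r*(z-c[2])/r[2]
def tri(d1,p1,d2,p2):
    c1,r1=ray(d1,*p1);c2,r2=ray(d2,*p2)
    s=np.linalg.lstsq(np.c_[r1,-r2],c2-c1,rcond=None)[0]
    a,b=c1+s[0]*r1,c2+s[1]*r2; return (a+b)/2,np.linalg.norm(a-b)
def proj(d,P):
    return cv2.projectPoints(np.array(P,float).reshape(-1,3),np.array(d['rvec'],float),np.array(d['tvec'],float),np.array(d['camera_matrix'],float),None)[0].reshape(-1,2)
def crop(d,u0,v0,u1,v1,k,f):
    im=cv2.cvtColor(d['pixels'],cv2.COLOR_RGB2BGR)[v0:v1,u0:u1]
    cv2.imwrite('pics/'+f,cv2.resize(im,None,fx=k,fy=k,interpolation=cv2.INTER_CUBIC))
E
python3 - <<'E'
from h import *
np.set_printoptions(precision=3,suppress=True)
for n in('scene','top'):
    d=snap(n);crop(d,0,0,560,420,1.4,n+'0.png');print(n,ray(d,280,210)) 
print(ctrl.state())
E
```

```text
scene (array([0.742, 0.28 , 1.128]), array([-0.225, -0.209, -0.952]))
top (array([0.431, 0.053, 1.688]), array([ 0.072, -0.018, -0.997]))
{'time': 0.1, 'qpos': array([ 1.186,  0.6  , -0.003,  1.6  ,  0.002,  0.943, -0.08 ]), 'dq': array([ 0.   , -0.002,  0.   , -0.003,  0.001, -0.001, -0.001]), 'tau': array([  0.002, -77.8  ,   1.569, -25.863,   0.013,   0.006,   0.   ]), 'eef_pos': array([ 0.219, -0.691,  0.239]), 'ee_rot': array([ 0.988,  0.153, -0.   , -0.001]), 'ft_force': array([ 0.31 , -0.241, -0.874]), 'moment': array([-0.043, -0.011, -0.005]), 'grasp_force': 0.0, 'finger_gap': 0.0854271705534736}
```

View pics/scene0.png

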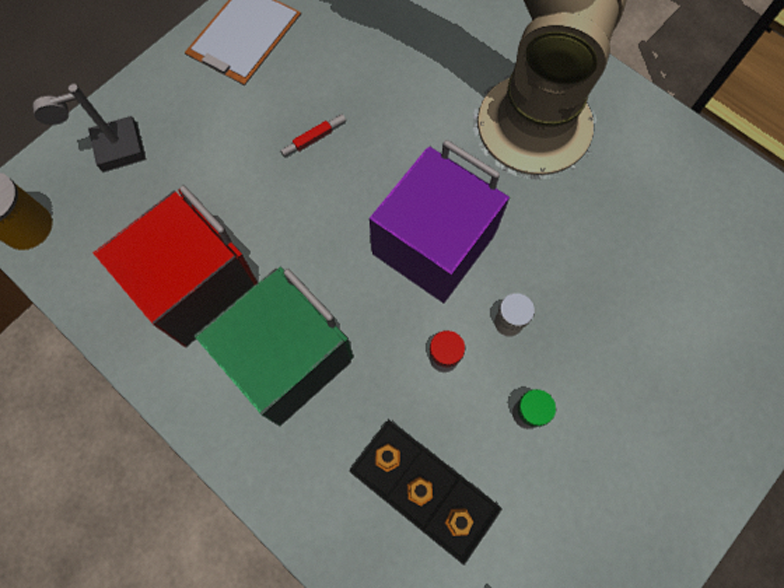

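View pics/top0.png

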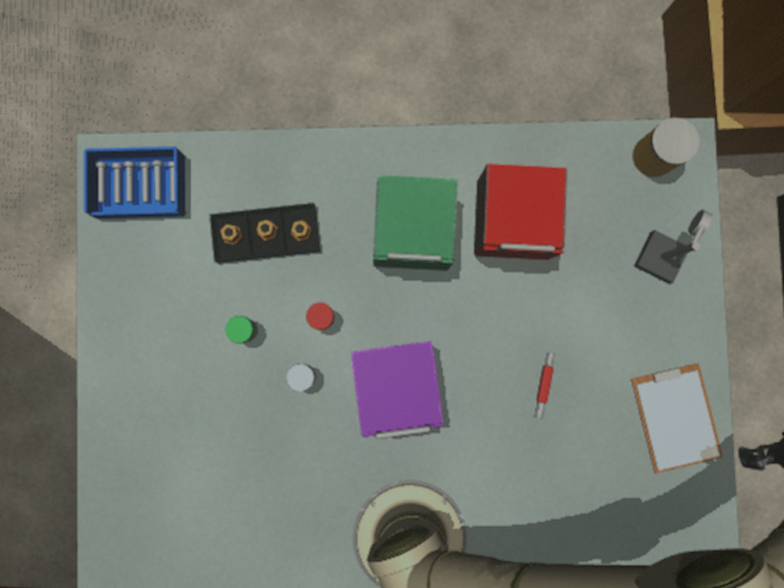

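The scene view shows the red bin with its roof at (170,255) and its handle bar from (183,190) to (222,232), green bin at (275,340), and a purple look-alike bin at (440,210). There are three canisters: red lid (447,348), white (517,310) and green (537,407). In the top view the red lid is at (320,316) and the red bin's handle runs (501,246)–(554,248). The one meant is the canister with the red lid. I'll confirm it in an enlarged crop.

Run:
```python
from h import *
s,t=load('scene'),load('top')
def c(d,u,v,w,h,k): return cv2.resize(cv2.cvtColor(d['pixels'],cv2.COLOR_RGB2BGR)[v:v+h,u:u+w],None,fx=k,fy=k,interpolation=cv2.INTER_CUBIC)
a=np.hstack([c(s,100,110,100,75,4),c(s,295,200,100,75,4)])
b=np.hstack([c(t,330,110,100,75,4),c(t,155,200,100,75,4)])
cv2.imwrite('pics/crop1.png',np.vstack([a,b]))
```

```text
(no output)
```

View pics/crop1.png

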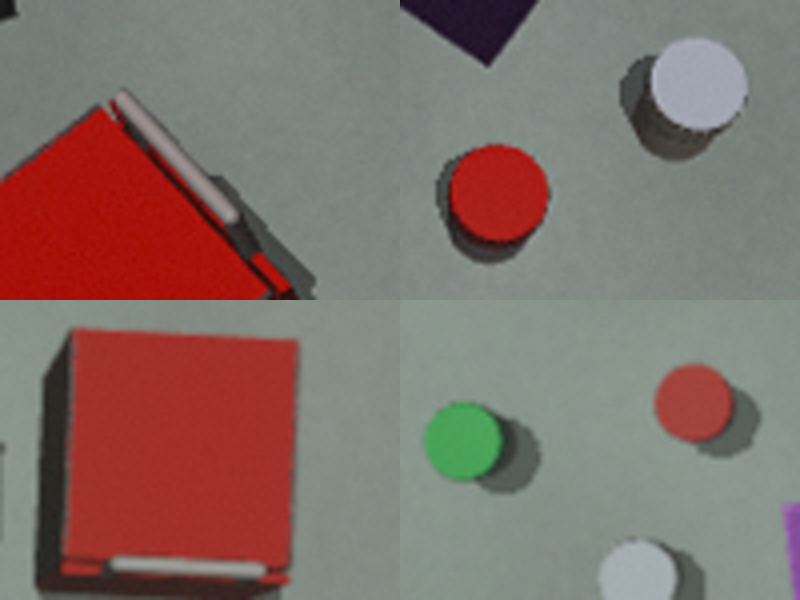

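The crop confirms the red lid at scene (320,248.5) and top (228.5,225.8). White and green lids are clearly different. Handle ends are at scene (158.5,164.5)/(130,133.8) and top (358.5,176)/(396,177.3).

Run:
```python
from h import *
np.set_printoptions(precision=4,suppress=True)
s,t=load('scene'),load('top')
P=dict(lid=((320,248.5),(228.5,225.8)),hp=((158.5,164.5),(358.5,176)),hm=((130,133.8),(396,177.3)),
 fm=((125.75,136.25),(402.5,177)),fp=((167.5,184),(346,176.2)),bm=((67,180),(404.7,120.5)),bp=((110.7,229),(348,117.3)))
R={k:tri(s,a,t,b) for k,(a,b) in P.items()}
for k,v in R.items(): print(k,*v)
d=R['hp'][0]-R['hm'][0];print('bar len',np.linalg.norm(d),'yaw',np.degrees(np.arctan2(-d[0],d[1])))
d=R['bp'][0]-R['bm'][0];print('back yaw',np.degrees(np.arctan2(-d[0],d[1])), 'w',np.linalg.norm(d))
# top-only at given heights
for k in('fm','fp','bm','bp'): print(k,atz(t,*P[k][1],.165),atz(s,*P[k][0],.165))
for k in('hp','hm'): print(k,atz(t,*P[k][1],.205),atz(s,*P[k][0],.205))
for n,(u,v) in dict(gauge=(545,385),purpleA=(360,437),purpleB=(442,430),purpC=(432,342),purpD=(352,350),wh=(301,378),gr=(239,329)).items(): print(n,atz(t,u/1.4,v/1.4,{'g':.02,'p':.165,'w':.09}[n[0]]))
```

```text
lid [0.5025 0.1854 0.0812] 0.0031399609986029033
hp [ 0.6292 -0.2004  0.203 ] 0.0011322354696664233
hm [ 0.6218 -0.3073  0.2032] 0.0028301317131606625
fm [ 0.6276 -0.3368  0.1607] 0.0028164514860824605
fp [ 0.6398 -0.1747  0.1464] 0.005098853190425933
bm [ 0.7959 -0.3507  0.1637] 0.0012652154497395005
bp [ 0.8059 -0.1804  0.1737] 0.004879534785564624
bar len 0.10714496727731589 yaw -3.999826958987339
back yaw -3.340307701550521 w 0.1708459922175698
fm [ 0.6282 -0.3366  0.165 ] [ 0.627  -0.3331  0.165 ]
fp [ 0.6352 -0.1705  0.165 ] [ 0.6436 -0.1678  0.165 ]
bm [ 0.7962 -0.3506  0.165 ] [ 0.7953 -0.3494  0.165 ]
bp [ 0.8102 -0.183   0.165 ] [ 0.8043 -0.1831  0.165 ]
hp [ 0.6294 -0.2004  0.205 ] [ 0.629 -0.199  0.205]
hm [ 0.6227 -0.3076  0.205 ] [ 0.6209 -0.3051  0.205 ]
gauge [ 0.3349 -0.3175  0.02  ]
purpleA [0.2484 0.1006 0.165 ]
purpleB [ 0.2575 -0.0686  0.165 ]
purpC [ 0.4391 -0.054   0.165 ]
purpD [0.4274 0.1124 0.165 ]
wh [0.3699 0.2274 0.09  ]
gr [0.4821 0.3731 0.02  ]
```

Call:
servo_tool --steps '[[0.8,[4.1,4.4,1.5],[0,0,0.12]],[0.8,[8.2,8.8,2.6],[0,0,0.24]],[0.8,[12.3,13.2,2.6],[0,0,0.36]],[0.8,[16.4,17.6,2.6],[0,0,0.48]],[0.8,[20.5,22,2.6],[0,0,0.6]]]'

```text
time: 0.72
eef_pos: [0.4256, -0.4693, 0.2651]
ee_rot: [0.898, 0.44, -0.0, -0.0]
ft_force: [0.4, -0.2, 0.4]
finger_gap: 0.0687
grasp_force: 0.0
```

Call:
servo_tool --steps '[[0.8,[4.1,4.4,0],[0,0,0.12]],[0.8,[8.2,8.8,0],[0,0,0.24]],[0.8,[12.3,13.2,0],[0,0,0.36]],[0.8,[16.4,17.6,0],[0,0,0.48]],[0.8,[20.1,21.7,0],[0,0,0.594]]]'

```text
time: 1.35
eef_pos: [0.6268, -0.2521, 0.265]
ee_rot: [0.73, 0.684, -0.0, -0.0]
ft_force: [0.5, -1.3, 0.3]
finger_gap: 0.0687
grasp_force: 0.0
```

Call:
servo_tool --steps '[[0.8,[0,0,0],[0,0,0]],[0.8,[0,0,0],[0,0,0]]]'

```text
time: 1.6
eef_pos: [0.6251, -0.2544, 0.2647]
ee_rot: [0.731, 0.682, -0.001, -0.0]
ft_force: [-0.5, 0.3, 0.1]
finger_gap: 0.0686
grasp_force: 0.0
```

Call:
servo_tool --steps '[[0.8,[0,0,-4],[0,0,0]],[0.8,[0,0,-7],[0,0,0]],[0.8,[0,0,-7],[0,0,0]],[0.3,[0,0,-7],[0,0,0]],[0.3,[0,0,-7],[0,0,0]]]' --grip_force 20

```text
time: 2.22
eef_pos: [0.6262, -0.2546, 0.1969]
ee_rot: [0.731, 0.682, 0.0, 0.001]
ft_force: [0.3, 1.0, -0.4]
finger_gap: 0.033
grasp_force: 0.0
```

Call:
servo_tool --steps '[[0.0,[0,0,0],[0,0,0]],[0.0,[0,0,0],[0,0,0]],[0.0,[0,0,0],[0,0,0]]]'

```text
time: 2.6
eef_pos: [0.626, -0.2542, 0.1964]
ee_rot: [0.731, 0.682, 0.0, 0.001]
ft_force: [-1.1, 0.3, 6.4]
finger_gap: 0.0112
grasp_force: 19.6
```

Call:
servo_tool --steps '[[0.0,[-1.7,0.1,-0.15],[0,0,0]],[0.0,[-3.4,0.25,-0.5],[0,0,0]],[0.0,[-5.1,0.35,-0.95],[0,0,0]],[0.0,[-6.8,0.5,-1.6],[0,0,0]],[0.0,[-8.3,0.6,-2.3],[0,0,0]]]'

```text
time: 3.22
eef_pos: [0.5442, -0.2477, 0.1732]
ee_rot: [0.731, 0.682, 0.001, 0.002]
ft_force: [3.8, 0.0, -0.8]
finger_gap: 0.0112
grasp_force: 19.8
```

Call:
servo_tool --steps '[[0.0,[-1.2,0.1,-0.8],[0,0,0]],[0.0,[-2.4,0.15,-1.6],[0,0,0]],[0.0,[-3.5,0.25,-2.5],[0,0,0]],[0.0,[-4.5,0.3,-3.45],[0,0,0]],[0.0,[-5.3,0.4,-4.2],[0,0,0]]]'

```text
time: 3.85
eef_pos: [0.4903, -0.2436, 0.1296]
ee_rot: [0.731, 0.683, 0.001, 0.001]
ft_force: [8.2, 1.9, -4.0]
finger_gap: 0.0109
grasp_force: 19.6
```

Call:
servo_tool --steps '[[0.0,[-0.6,0.0,-0.7],[0,0,0]],[0.0,[-1.0,0.05,-1.2],[0,0,0]],[0.0,[-1.0,0.05,-1.2],[0,0,0]],[0.0,[-1.0,0.05,-1.2],[0,0,0]]]'

```text
time: 4.35
eef_pos: [0.4803, -0.2428, 0.1172]
ee_rot: [0.731, 0.683, 0.001, 0.0]
ft_force: [6.4, 2.3, -7.7]
finger_gap: 0.0114
grasp_force: 19.4
```

Call:
servo_tool --steps '[[0.3,[0,0,0],[0,0,0]],[0.3,[0,0,0],[0,0,0]],[0.3,[0,0,0],[0,0,0]],[0.3,[0,0,3],[0,0,0]],[0.3,[0,0,8],[0,0,0]]]'

```text
time: 4.97
eef_pos: [0.4784, -0.2432, 0.1979]
ee_rot: [0.731, 0.682, -0.001, -0.002]
ft_force: [1.3, -0.1, -0.2]
finger_gap: 0.0255
grasp_force: 0.0
```

Call:
servo_tool --steps '[[1.0,[-0.1,5,5.5],[0,0,0.15]],[1.0,[0.2,11,5.5],[0,0,0.3]],[1.0,[0.5,17,5.5],[0,0,0.45]],[1.0,[0.8,23,5.5],[0,0,0.6]],[1.0,[1.2,29,5.5],[0,0,0.75]]]'

```text
time: 5.6
eef_pos: [0.4913, 0.048, 0.2536]
ee_rot: [0.428, 0.904, -0.0, 0.0]
ft_force: [0.8, -0.1, 0.1]
finger_gap: 0.0853
grasp_force: 0.0
```

Run:
```python
from h import *
s=snap('scene');t=snap('top');print(ctrl.state()['eef_pos'])
def c(d,u,v,w,h,k): return cv2.resize(cv2.cvtColor(d['pixels'],cv2.COLOR_RGB2BGR)[v:v+h,u:u+w],None,fx=k,fy=k,interpolation=cv2.INTER_CUBIC)
cv2.imwrite('pics/o1.png',np.hstack([c(s,60,90,130,150,3),c(t,300,90,130,150,3)]))
```

```text
[0.49167995 0.053183   0.25404236]
```

View pics/o1.png

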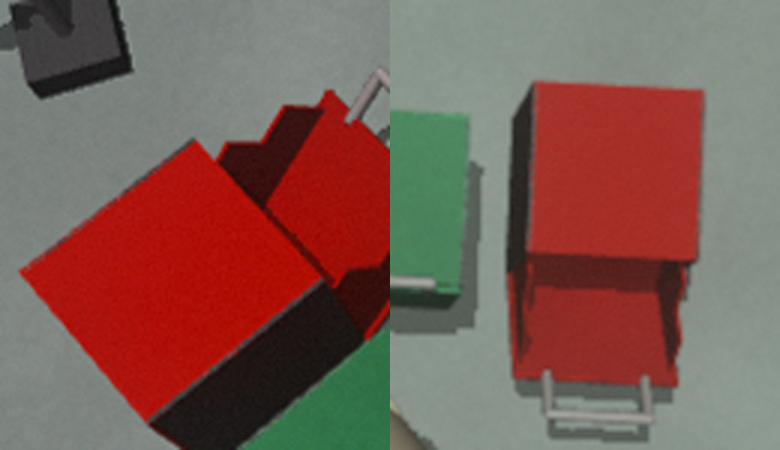

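Call:
servo_tool --steps '[[1.0,[0.3,3.5,0],[0,0,0.16]],[1.0,[0.6,7,0],[0,0,0.32]],[1.0,[0.9,10.5,0],[0,0,0.48]],[1.0,[1.1,13.7,0],[0,0,0.65]],[1.0,[1.1,13.7,0],[0,0,0.82]]]'

```text
time: 6.32
eef_pos: [0.5024, 0.1856, 0.2534]
ee_rot: [0.031, 1.0, 0.0, 0.0]
ft_force: [-0.3, -0.2, -0.7]
finger_gap: 0.0858
grasp_force: 0.0
```

Call:
servo_tool --steps '[[1.0,[0,0,0],[0,0,0]],[1.0,[0,0,0],[0,0,0]]]'

```text
time: 6.58
eef_pos: [0.5027, 0.1826, 0.2531]
ee_rot: [0.037, 0.999, -0.0, -0.0]
ft_force: [0.4, -0.2, 0.0]
finger_gap: 0.0856
grasp_force: 0.0
```

Run:
```python
from h import *
s=snap('scene');t=snap('top');print(ctrl.state()['eef_pos'],ctrl.state()['qpos'])
def c(d,u,v,w,h,k): return cv2.resize(cv2.cvtColor(d['pixels'],cv2.COLOR_RGB2BGR)[v:v+h,u:u+w],None,fx=k,fy=k,interpolation=cv2.INTER_CUBIC)
cv2.imwrite('pics/g1.png',np.hstack([c(s,260,180,130,150,3),c(t,160,150,130,150,3)]))
```

```text
[0.5027277  0.18281579 0.25329003] [ 0.16010128  0.47458802 -0.86344019  1.98290275  0.46344432  0.89171645
  0.5481881 ]
```

View pics/g1.png

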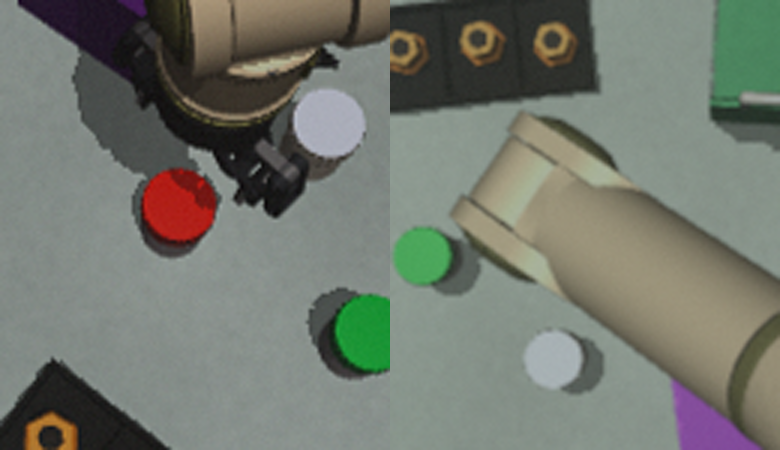

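The picture shows the gripper hanging above and robot-side of the red lid by parallax, with the red lid at (180,205) in the scene half and the white canister clear of it. Next I descend.

Call:
servo_tool --steps '[[1.0,[0,0.2,-5],[0,0,0]],[1.0,[0,0.2,-10],[0,0,0]],[1.0,[0,0.2,-14],[0,0,0]],[1.0,[0,0.2,-17],[0,0,0]],[1.0,[0,0.2,-19],[0,0,0]]]' --grip_force 40

```text
time: 7.3
eef_pos: [0.5024, 0.185, 0.0619]
ee_rot: [0.036, 0.999, -0.0, -0.0]
ft_force: [-0.3, -0.2, -0.2]
finger_gap: 0.0857
grasp_force: 0.0
```

Call:
servo_tool --steps '[[1.0,[0,0,0],[0,0,0]],[0.4,[0,0,0],[0,0,0]],[0.4,[0,0,0],[0,0,0]],[0.4,[0,0,0],[0,0,0]],[0.4,[0,0,0],[0,0,0]]]'

```text
time: 7.92
eef_pos: [0.5033, 0.1856, 0.0645]
ee_rot: [0.035, 0.999, 0.0, 0.001]
ft_force: [-0.8, -0.4, 7.4]
finger_gap: 0.0581
grasp_force: 42.2
```

Call:
servo_tool --steps '[[0.2,[0,0,4],[0,0,0]],[0.2,[0,0,9],[0,0,0]],[0.2,[0,0,14],[0,0,0]],[0.2,[0,0,19],[0,0,0]],[0.2,[0,0,23],[0,0,0]]]'

```text
time: 8.55
eef_pos: [0.5023, 0.1853, 0.2957]
ee_rot: [0.035, 0.999, 0.0, 0.001]
ft_force: [1.2, -0.4, -4.0]
finger_gap: 0.0578
grasp_force: 45.4
```

Call:
servo_tool --steps '[[0.2,[0,0,0],[0,0,0]]]'

```text
time: 8.68
eef_pos: [0.5034, 0.1861, 0.2963]
ee_rot: [0.035, 0.999, 0.001, 0.003]
ft_force: [0.7, -0.2, -3.9]
finger_gap: 0.058
grasp_force: 45.8
```

Call:
servo_tool --steps '[[0.2,[0,-4,0],[0,0,0]],[0.2,[0,-9,0],[0,0,0]],[0.2,[0.3,-14,0],[0,0,0]],[0.2,[0.6,-19,0],[0,0,0]],[0.2,[1,-24,0],[0,0,0]]]'

```text
time: 9.3
eef_pos: [0.5116, -0.0564, 0.2921]
ee_rot: [0.035, 0.999, -0.0, -0.001]
ft_force: [0.6, 0.3, -3.1]
finger_gap: 0.0578
grasp_force: 45.6
```

Call:
servo_tool --steps '[[0.2,[1.2,-5,0],[0,0,0]],[0.2,[2.5,-10,0],[0,0,0]],[0.2,[4,-15,0],[0,0,0]],[0.2,[6,-19.5,0],[0,0,0]],[0.2,[6.9,-19.5,0],[0,0,0]]]'

```text
time: 9.93
eef_pos: [0.5808, -0.2544, 0.2906]
ee_rot: [0.038, 0.999, -0.0, -0.002]
ft_force: [-0.8, 0.8, -3.4]
finger_gap: 0.0579
grasp_force: 45.6
```

Call:
servo_tool --steps '[[0.2,[0,0,0],[0,0,0]],[0.2,[0,0,0],[0,0,0]]]'

```text
time: 10.18
eef_pos: [0.581, -0.2479, 0.2929]
ee_rot: [0.034, 0.999, 0.0, -0.001]
ft_force: [-0.3, 0.1, -2.7]
finger_gap: 0.0578
grasp_force: 45.6
```

Run:
```python
from h import *
s=snap('scene');t=snap('top');print(ctrl.state()['eef_pos'],ctrl.state()['qpos'])
def c(d,u,v,w,h,k): return cv2.resize(cv2.cvtColor(d['pixels'],cv2.COLOR_RGB2BGR)[v:v+h,u:u+w],None,fx=k,fy=k,interpolation=cv2.INTER_CUBIC)
cv2.imwrite('pics/p1.png',np.hstack([c(s,60,70,130,150,3),c(t,300,90,130,150,3)]))
```

```text
[ 0.58122914 -0.24826905  0.2933381 ] [ 0.85935651  0.55267    -0.84246388  1.72886527  0.46284253  1.07161027
  1.3654855 ]
```

View pics/p1.png

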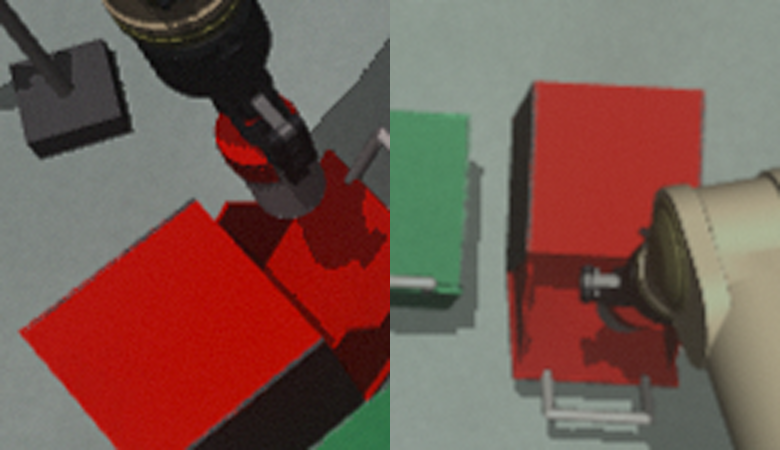

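Call:
servo_tool --steps '[[0.2,[0,-0.2,-4],[0,0,0]],[0.2,[0,-0.2,-8],[0,0,0]],[0.2,[0,-0.2,-11],[0,0,0]],[0.2,[0,-0.2,-13],[0,0,0]],[0.2,[0,-0.2,-14.5],[0,0,0]]]'

```text
time: 10.9
eef_pos: [0.5818, -0.2512, 0.1478]
ee_rot: [0.035, 0.999, -0.0, 0.0]
ft_force: [-0.0, 0.7, -2.5]
finger_gap: 0.0579
grasp_force: 45.7
```

Call:
servo_tool --steps '[[0.2,[0,0,-0.5],[0,0,0]],[0.2,[0,0,-0.8],[0,0,0]]]'

```text
time: 11.15
eef_pos: [0.5821, -0.2514, 0.1408]
ee_rot: [0.035, 0.999, -0.0, 0.001]
ft_force: [-0.6, 0.5, -2.2]
finger_gap: 0.0582
grasp_force: 45.7
```

Call:
servo_tool --steps '[[0.2,[0,0,-0.4],[0,0,0]],[0.2,[0,0,-0.8],[0,0,0]],[0.2,[0,0,-0.8],[0,0,0]]]'

```text
time: 11.52
eef_pos: [0.5837, -0.2516, 0.1335]
ee_rot: [0.035, 0.999, -0.0, 0.002]
ft_force: [4.4, -1.9, 0.6]
finger_gap: 0.0578
grasp_force: 45.6
```

Call:
servo_tool --steps '[[0.75,[0,0,0],[0,0,0]],[0.85,[0,0,0],[0,0,0]],[0.85,[0,0,0],[0,0,0]],[0.85,[0,0,0],[0,0,0]],[0.85,[0,0,0],[0,0,0]]]'

```text
time: 12.15
eef_pos: [0.5816, -0.2514, 0.1322]
ee_rot: [0.035, 0.999, 0.0, -0.0]
ft_force: [0.5, -0.1, -0.3]
finger_gap: 0.0726
grasp_force: 0.0
```

Call:
servo_tool --steps '[[0.85,[0,0,3],[0,0,0]],[0.85,[0,0,7],[0,0,0]],[0.85,[-1,0,11],[0,0,-0.1]],[0.6,[-5,0.2,14],[0,0,-0.25]],[0.4,[-10,0.5,14],[0,0,-0.4]]]'

```text
time: 12.78
eef_pos: [0.4823, -0.2462, 0.2743]
ee_rot: [0.235, 0.972, -0.0, 0.002]
ft_force: [-0.8, -0.1, 0.5]
finger_gap: 0.0369
grasp_force: 0.0
```

Run:
```python
from h import *
s=snap('scene');t=snap('top');print(ctrl.state()['eef_pos'],ctrl.state()['qpos'])
def c(d,u,v,w,h,k): return cv2.resize(cv2.cvtColor(d['pixels'],cv2.COLOR_RGB2BGR)[v:v+h,u:u+w],None,fx=k,fy=k,interpolation=cv2.INTER_CUBIC)
cv2.imwrite('pics/r1.png',np.hstack([c(s,80,70,130,150,3),c(t,300,90,130,150,3)]))
```

```text
[ 0.47676312 -0.24659295  0.27264126] [ 0.92723343  0.42515888 -0.76652137  1.95883827  0.37613688  0.90617357
  1.06319066]
```

View pics/r1.png

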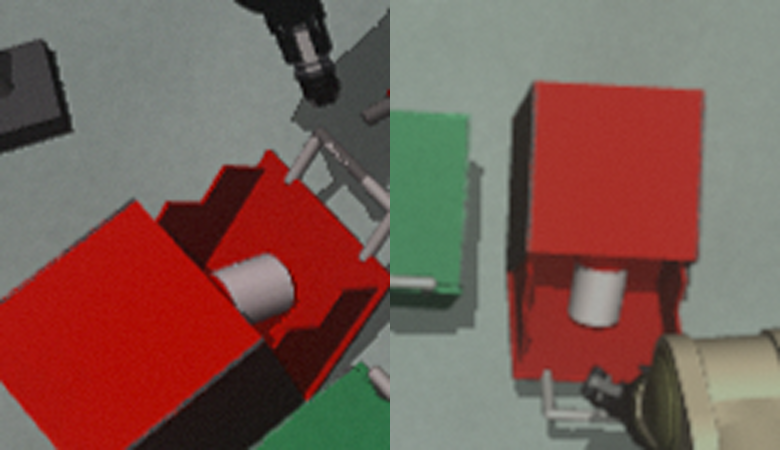

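The picture shows the canister lying in the open bin, having tipped over lid-first towards the case. Its bottom end is at about (283,290) in the scene half and (595,318) in the top half. I'll check its height before closing.

Run:
```python
from h import *
np.set_printoptions(precision=3,suppress=True)
s,t=load('scene'),load('top')
h=np.array([.632,-.254,.015]);ex=np.array([.998,-.07,0]);ez=np.array([0,0,1])
# end silhouette extremes, and handle ends
for n,a,b in(('end',(283,290),(595,320)),('bar+',(400,228),(548,410)),):
    p,e=tri(s,(a[0]/3+80,a[1]/3+70),t,((b[0]-390)/3+300,b[1]/3+90));print(n,p,e)
th=.92
f=np.cos(th)*ex+np.sin(th)*ez; nrm=-np.sin(th)*ex+np.cos(th)*ez
def show(n,P): print(n,(proj(s,P)-[80,70])*3,(proj(t,P)-[300,90])*3+[390,0])
# hyp A: standing on lid in V, lying along front plate; B: lying on floor plate
for dn in(0,5,):
  base=h+f*.030; show('A bottom',base+nrm*.09); show('A lid',base)
b=h+f*.03
for tilt in(0,.3,.6):   # axis direction pitched
  ax=np.cos(tilt)*ex+np.sin(tilt)*ez; pass
  show('B',h+nrm*.03+f*.005)
```

```text
end [ 0.584 -0.259  0.023] 0.005175524074522684
bar+ [ 0.487 -0.193  0.092] 0.006325719312137099
A bottom [[272.543 258.925]] [[598.097 320.945]]
A lid [[223.959 336.617]] [[590.515 258.681]]
A bottom [[272.543 258.925]] [[598.097 320.945]]
A lid [[223.959 336.617]] [[590.515 258.681]]
B [[258.993 308.949]] [[589.131 295.475]]
B [[258.993 308.949]] [[589.131 295.475]]
B [[258.993 308.949]] [[589.131 295.475]]
```

Call:
servo_tool --steps '[[0.35,[0,0,0],[0,0,-0.16]],[0.35,[0,0,0],[0,0,-0.32]],[0.35,[0,0,0],[0,0,-0.48]],[0.35,[0,0,0],[0,0,-0.64]],[0.35,[0,0,0],[0,0,-0.8]]]'

```text
time: 13.5
eef_pos: [0.482, -0.2463, 0.2722]
ee_rot: [0.595, 0.804, 0.0, -0.0]
ft_force: [-0.7, -0.0, -0.1]
finger_gap: 0.0297
grasp_force: 0.0
```

Call:
servo_tool --steps '[[0.35,[0,0,0],[0,0,-0.16]],[0.35,[0,0,0],[0,0,-0.32]],[0.35,[0,0,0],[0,0,-0.367]],[0.35,[0,0,0],[0,0,-0.367]],[0.35,[0,0,0],[0,0,-0.367]]]'

```text
time: 14.12
eef_pos: [0.4818, -0.2463, 0.2722]
ee_rot: [0.729, 0.684, -0.0, -0.0]
ft_force: [-0.8, 0.3, 0.0]
finger_gap: 0.0297
grasp_force: 0.0
```

Call:
servo_tool --steps '[[0.4,[-0.2,0.2,-5],[0,0,0]],[0.4,[-0.2,0.2,-10],[0,0,0]],[0.4,[-0.2,0.2,-13],[0,0,0]],[0.4,[-0.2,0.2,-15.4],[0,0,0]],[0.4,[-0.2,0.2,-15.4],[0,0,0]]]' --grip_force 20

```text
time: 14.75
eef_pos: [0.4789, -0.244, 0.1168]
ee_rot: [0.73, 0.684, -0.001, -0.002]
ft_force: [-0.3, 0.0, 0.1]
finger_gap: 0.0339
grasp_force: 0.0
```

Call:
servo_tool --steps '[[0.0,[0,0,0],[0,0,0]],[0.0,[0,0,0],[0,0,0]],[0.0,[0,0,0],[0,0,0]]]'

```text
time: 15.12
eef_pos: [0.4802, -0.2446, 0.1192]
ee_rot: [0.73, 0.683, 0.0, 0.001]
ft_force: [0.8, 1.1, 2.9]
finger_gap: 0.0111
grasp_force: 20.2
```

Call:
servo_tool --steps '[[0.0,[0.5,0,0.6],[0,0,0]],[0.0,[1.0,-0.05,1.2],[0,0,0]],[0.0,[1.8,-0.1,1.95],[0,0,0]],[0.0,[2.8,-0.15,2.9],[0,0,0]],[0.0,[3.9,-0.25,3.8],[0,0,0]]]'

```text
time: 15.75
eef_pos: [0.5136, -0.2473, 0.1566]
ee_rot: [0.731, 0.683, -0.004, -0.003]
ft_force: [-18.1, -0.5, 14.7]
finger_gap: 0.0112
grasp_force: 21.3
```

Call:
servo_tool --steps '[[0.0,[1.2,-0.1,0.8],[0,0,0]],[0.0,[2.4,-0.2,1.6],[0,0,0]],[0.0,[3.9,-0.3,2.3],[0,0,0]],[0.0,[5.6,-0.45,2.95],[0,0,0]],[0.0,[7.3,-0.55,3.4],[0,0,0]]]'

```text
time: 16.38
eef_pos: [0.5922, -0.2535, 0.1933]
ee_rot: [0.73, 0.683, -0.0, 0.001]
ft_force: [-4.5, -3.1, 10.1]
finger_gap: 0.0106
grasp_force: 21.8
```

Call:
servo_tool --steps '[[0.0,[1.3,-0.1,0.2],[0,0,0]],[0.0,[2.4,-0.2,0.4],[0,0,0]],[0.0,[3.4,-0.25,0.5],[0,0,0]],[0.0,[3.6,-0.25,0.5],[0,0,0]]]'

```text
time: 16.88
eef_pos: [0.6291, -0.2564, 0.1971]
ee_rot: [0.73, 0.683, 0.0, 0.002]
ft_force: [-2.5, -5.0, 9.5]
finger_gap: 0.0111
grasp_force: 22.2
```

Call:
servo_tool --steps '[[0.0,[0.3,0,0],[0,0,0]],[0.0,[0.5,0,0],[0,0,0]],[0.0,[0.5,0,0],[0,0,0]]]'

```text
time: 17.25
eef_pos: [0.6311, -0.2566, 0.197]
ee_rot: [0.731, 0.683, -0.002, 0.0]
ft_force: [-10.3, -3.8, 13.4]
finger_gap: 0.0109
grasp_force: 22.7
```

Call:
servo_tool --steps '[[0.0,[0.4,0,0],[0,0,0]],[0.0,[0.6,0,0],[0,0,0]],[0.0,[0.6,0,0],[0,0,0]]]'

```text
time: 17.62
eef_pos: [0.6313, -0.2566, 0.1968]
ee_rot: [0.731, 0.682, -0.006, -0.004]
ft_force: [-30.2, -0.9, 28.5]
finger_gap: 0.0111
grasp_force: 24.7
```

Hard stop reached: the force rises with no travel. I'll relieve the push, release the bar and retreat upward.

Call:
servo_tool --steps '[[0.0,[-0.8,0,0],[0,0,0]],[0.35,[-0.9,0,0],[0,0,0]],[0.4,[-0.9,0,0],[0,0,0]],[0.4,[-0.9,0,0],[0,0,0]],[0.4,[-0.9,0,0],[0,0,0]]]'

```text
time: 18.25
eef_pos: [0.6299, -0.2546, 0.195]
ee_rot: [0.73, 0.684, 0.0, -0.0]
ft_force: [-0.2, -0.2, 0.6]
finger_gap: 0.0346
grasp_force: 0.0
```

Call:
servo_tool --steps '[[0.4,[0,0,2],[0,0,0]],[0.4,[0,0,5],[0,0,0]],[0.4,[0,0,10],[0,0,0]],[0.4,[-5,0,12],[0,0,0]],[0.4,[-11,0,12],[0,0,0]]]'

```text
time: 18.88
eef_pos: [0.5202, -0.2546, 0.3182]
ee_rot: [0.73, 0.684, 0.001, 0.002]
ft_force: [-0.4, -1.2, 1.0]
finger_gap: 0.0341
grasp_force: 0.0
```

Call:
servo_tool --steps '[[0.4,[-4,-5,0],[0,0,0]],[0.4,[-8,-9,0],[0,0,0]],[0.4,[-8,-9,0],[0,0,0]]]'

```text
time: 19.25
eef_pos: [0.4361, -0.3489, 0.3166]
ee_rot: [0.733, 0.681, -0.001, 0.001]
ft_force: [0.8, -0.0, 0.6]
finger_gap: 0.034
grasp_force: 0.0
```

Run:
```python
from h import *
s=snap('scene');t=snap('top');print(ctrl.state()['eef_pos'],ctrl.state()['ft_force'])
def c(d,u,v,w,h,k): return cv2.resize(cv2.cvtColor(d['pixels'],cv2.COLOR_RGB2BGR)[v:v+h,u:u+w],None,fx=k,fy=k,interpolation=cv2.INTER_CUBIC)
cv2.imwrite('pics/e1.png',np.hstack([c(s,60,90,130,150,3),c(t,300,90,130,150,3)]))
```

```text
[ 0.4397796  -0.34519766  0.31654423] [ 1.56696353 -0.32481038 -0.3891915 ]
```

View pics/e1.png

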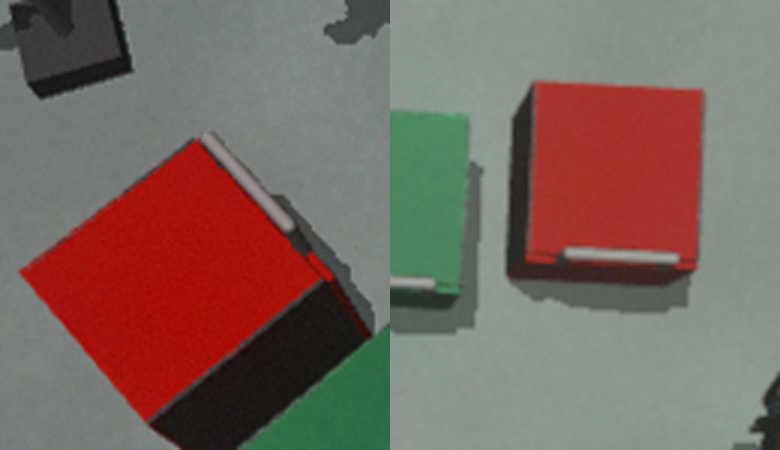

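The picture shows the red front flush with its case: the bar runs along the roof edge at (565–680,255) in the top half, and the gap seen at the start is gone. The green bin is shut, nothing protrudes and the arm is clear.

```bash
python3 -c "
from plant import ticket
print(ticket.finish_job())"
```

```text
the job is handed in; nothing more can be done
None
```

I handed the job in at about 19 s: the red-lidded canister is in the red bin and its front is pushed back to the hard stop. The green bin is still shut and I saw no contact with the bystanders. The canister tipped over as I let go and lay inside the bin when I shut it; no verdict came back.

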